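Open the clamped jam jar and hold the cap above it

ROBOT

A 7-joint arm with a two-finger parallel gripper is mounted at the origin on the work surface. World frame = base frame: x ahead of the robot, y to its left, z up, the work surface at z = 0. Lengths are in m, angles in degrees, forces in N, time in s.
With the tool pointing down it reaches from about 0.4 to 0.85 m from the base axis. Payload 4.5 kg.
Tool frame: the origin (TCP) lies on the centre line of the jaws, within the pads' length; the fingertips stand 25 mm ahead of it and the grasp point (between the pads) lies 6 mm ahead of it (arm.tcp_to_tips is the distance from the TCP to the fingertips, in m); z points along the fingers, y is the line along which they close (so a half turn about z gives the same grasp; the last joint's range is limited). The gripper opens to 88 mm and grips with 3 to 60 N. Pads are 18 mm wide; open, the fingers measure 123 mm over their backs; the gripper's body (75 mm by 187 mm) begins 45 mm behind the grasp point.
Start: joints at [-63.954, 39.483, -11.15, 89.685, 9.013, 51.709, -12.324], TCP at [0.255, 0.571, 0.237] pointing down, gripper open.
Joint ranges: [-172.22, 172.22], [-26.19, 119.32], [-84.43, 86.54], [7.71, 146.69], [-57.33, 237.33], [2.42, 119.75], [-152.13, 152.13]. Speed limits (degrees/s): [147.25, 147.25, 180, 180, 180, 180, 180].

INTERFACE

Orientations are given as a 3x3 rotation matrix whose columns are the frame's x, y, z axes.
In Python, from plant import arm, imaging, workorder gives the robot as it stands.
- The arm moves only by the tool carry_out, never from a script. Its argument "increments" is a list of rows, each a list of 7 numbers: the shift along the world's x, y, z in m, then the turn, a rotation vector about the world's x, y, z in rad, then the finger opening in m, from 0 to 0.0881. In form: [[dx, dy, dz, wx, wy, wz, fingers], ...]. A call has 1 to 20 rows; each row shifts and turns the commanded pose from where the row before left it; what a row does not reach is not made up. A row lasts 1/12 s, in which the tool goes at most 41.7 mm and 7.16 degrees, less where a joint would pass 70% of its speed; a pose out of reach is approached as far as the arm can. A call with a gripper value outside its range is refused whole. The fingers move at their own pace and stop on an object; "force" is the grip in N (left out, the last holds). Time passes only in rows, so rows that do not move let the fingers close. It gives the time, the measured TCP pose, the force, the opening and the grip force at its end, in the units of the state.
- arm.sense(): the state, without advancing time (a new reading comes with each control period).
- imaging.read_camera(name): name is "scene" or "top" or "wrist"; returns a dict with "frame" (480x640x3 uint8, red, green, blue), "fx", "fy", "cx", "cy" (pixels), "cam_to_world" (4x4, takes a point from camera to world coordinates). Camera axes: x right, y up, looking along -z (the intrinsics and any distortion apply to the point x, -y, -z); pixel columns grow to the right and rows downward; lengths in m; the calibration is good to about 2 mm. A picture is of the moment at which its call begins. There is no depth.
- workorder.hand_in(): hands the job in; it is judged then, once.
The state is a dict: "time": time; "joint_positions": joint angles; "joint_velocities": joint speeds; "tau": joint torques, N m; "eef_pos": TCP position; "tool_rot": TCP orientation; "wrist_force": force on the tool from outside, world axes, zero at the start; "torque": the same for the moment, N m; "grip_width": opening from 0.0 (shut) to 1.0 (fully open); "grip_force": force on a finger pad.
Only numpy, scipy, OpenCV 4.12 (cv2) and the standard library are available. Lean on these libraries where they do the work, as an engineer would, in place of code of your own. Each camera call takes 0.05 s, during which the arm holds its last target. There are 200 camera calls.

TASK

Open the jam jar standing in the jar clamp: push the clamp's sliding jaw by its blue handle until it presses the jar firmly against the other jaw, and leave it shut. Then unscrew the tight red cap counterclockwise while the clamp braces the jar, stop turning once it comes free (it takes less than a quarter turn), lift it straight up off the neck and finish while still holding it, level, a few centimetres above the jar's mouth and touching nothing else. The jar stays upright in the clamp, and the other kitchen things are left alone.

Things in the scene. Friction and masses are not known exactly. Their poses are not given: they have to be found in the camera images.
- clamp: Jar clamp fixed to the worktop: grey base plate 110 (x) by 300 (y) by 12 mm thick, its y axis the sliding direction. Origin on the worktop, at y = 0 in its own frame; the plate runs from y = -220 to +80 mm. The fixed steel jaw with a black rubber face stands at its +y end, the face at y = +40 mm looking to -y, 60 mm wide (x), from 14 to 60 mm above the worktop; overall the jaw is 18 mm thick and reaches 64 mm high. The jar stands on the plate between the jaws.
- jaw (a joint): Travel of the sliding jaw along the clamp's +y axis in m: the jaw's rubber face is at clamp y = -0.100 + value. 0 is fully open, 0.074 is shut on the squared-up jar (66 mm between the faces); stop at 0.09. It slides against a friction of about 8 N and stays where it is left, so once shut it goes on bracing the jar. Pushing about 16 N in all at the handle (8 N friction and 8 N on the jar), kept up for half a second, sets it firmly.
- jaw_handle (a point): Centre of the top of the blue handle block of the sliding jaw, 115 mm above the worktop and 65 mm behind (clamp -y) the jaw's face. The block is 24 mm along the sliding direction, 40 mm across it (clamp x) and 45 mm tall, on a thinner steel post; free all round. Axes as the clamp's. The jaw plate ahead of it reaches only 60 mm high.
- jar: Jam jar with dark red jam and a square body 66 by 66 mm, 70 mm high, loose, about 0.4 kg; origin at the centre of its underside, z up, x and y square to its sides. It starts up to 10 degrees skew to the jaws and not touching them; a shut jaw squares it up. Above the 70 mm shoulder a round neck of 34 mm diameter rises to 92 mm. Unbraced, it spins along with the cap.
- jar_mouth (a point): Centre of the jar's mouth, the top of the neck, 92 mm above the jar's underside (104 mm above the worktop).
- cap: Red ribbed twist-off cap of the jar with a white stripe on top along its x axis: 56 mm diameter, 26 mm tall, 30 g. Origin at the centre of its lower rim, z up. Screwed on, the lower rim is 78 mm above the jar's underside, 8 mm above the shoulder, and the top 116 mm above the worktop. Hollow for 14 mm from below (48 mm wide inside), so it needs lifting 14 mm to clear the neck. Until unscrewed it lifts no more than 2 mm, then two lugs catch under the neck's flanges.
- thread (a joint): How far the cap has been unscrewed, in rad, counterclockwise seen from above: 0 tight, lugs clear of the flanges from about 0.97 (55 degrees). The cap can be lifted straight off between 1.0 and 1.6, best near 1.2 (70 degrees); more than 1.75 (100 degrees) counts as overturned. It takes about 0.25 N m all the way, there is no spring-back, and the cap does not rise while turning. It keeps its value once the cap is off.
- marmalade: Bystander: similar square jar of orange marmalade with a brass-coloured cap, 66 mm square, 103 mm tall, left of the clamp. Origin under its centre.
- mug: Bystander: white mug, 80 mm wide, 95 mm tall, left. Origin under its centre.
- bowl: Bystander: blue bowl, 130 mm wide, 50 mm tall, right. Origin under its centre.
- spoon: Bystander: steel spoon with a wooden handle, lying on the right. Origin on its underside.
- oil: Bystander: green oil bottle, 60 mm wide, 170 mm tall, beyond the clamp on the left. Origin under its centre.
- pepper: Bystander: small amber pepper jar with black cap, 44 mm wide, 85 mm tall, beyond the clamp on the right. Origin under its centre.
Not all that is in view belongs to the job. There is more than one size of the cap; the job needs the middle-sized. Leave any turquoise look-alike of the jar alone.

How it is judged:
By the outcome, as a careful person would: the job done as asked, in the order asked, and still so for the second after the job is handed in, while the arm keeps its last pose, push and grip.
It also fails if it takes over 58 s, if anything falls off the work surface, if the arm or the gripper's body presses on something with over 40 N, if the wrist force passes 120 N, or if a joint passes its speed limit or range.

## Working session

There is one attempt and no reset: what is moved stays moved. The work goes in short steps, Python scripts to look and compute and a tool call to move; the robot and the scene stay as the last step left them, time stands still between calls to the robot, and variables do not carry over. Pictures are saved under pics/ and viewed, at most 10 in all, crops included, and the job is handed in when it is done.

Besides the shell and the picture viewer there is one more tool, called after ">>>" as name(argument=value, ...) on one line, values as JSON. carry_out: Moves the arm, as the interface text tells. Its arguments: {"type":"object","properties":{"increments":{"type":"array","items":{"type":"array","items":{"type":"number"}}},"force":{"type":"number"}},"required":["increments"]}

```bash
mkdir -p pics; cat > h.py <<'E'
import numpy as np, cv2
from plant import arm, imaging, workorder
def grab(n,f=None):
    c=imaging.read_camera(n)
    if f: cv2.imwrite(f'pics/{f}.png',c['frame'][:,:,::-1])
    return c
def ray(c,u,v):
    M=np.array(c['cam_to_world']); d=np.array([(u-c['cx'])/c['fx'],-(v-c['cy'])/c['fy'],-1.])
    return M[:3,3],M[:3,:3]@d
def onz(c,u,v,z):
    o,d=ray(c,u,v); return o+d*(z-o[2])/d[2]
def proj(c,p):
    M=np.array(c['cam_to_world']); q=M[:3,:3].T@(np.array(p)-M[:3,3])
    return c['cx']-c['fx']*q[0]/q[2], c['cy']+c['fy']*q[1]/q[2]
E
python3 - <<'E'
from h import *
for n in ('top','scene'):
    c=grab(n,n+'0'); print({k:(np.round(v,3).tolist() if not isinstance(v,float) else v) for k,v in c.items() if k!='frame'})
s=arm.sense(); print(s['time'],s['eef_pos'],np.round(s['tool_rot'],3).tolist(),s['wrist_force'],arm.tcp_to_tips)
E
```

```text
{'fx': 548.3412059411847, 'fy': 548.3412059411847, 'cx': 320.59144531282726, 'cy': 241.81122589477604, 'cam_to_world': [[0.025, 0.998, -0.06, 0.436], [-1.0, 0.025, -0.008, -0.033], [-0.007, 0.06, 0.998, 1.541], [0.0, 0.0, 0.0, 1.0]]}
{'fx': 571.0079925023522, 'fy': 571.0079925023522, 'cx': 315.21924206609214, 'cy': 246.86419556896385, 'cam_to_world': [[0.442, -0.607, 0.661, 1.331], [0.897, 0.302, -0.323, -0.434], [-0.003, 0.736, 0.677, 0.928], [0.0, 0.0, 0.0, 1.0]]}
0.1 [0.25511075 0.5699487  0.23580219] [[-0.913, 0.408, -0.001], [0.408, 0.913, -0.002], [-0.0, -0.002, -1.0]] [ 0.46807706  0.46089762 -0.75997851] 0.025
```

View pics/top0.png

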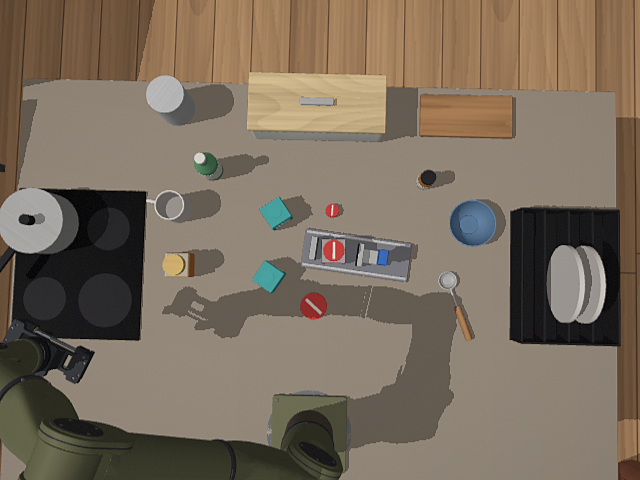

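View pics/scene0.png

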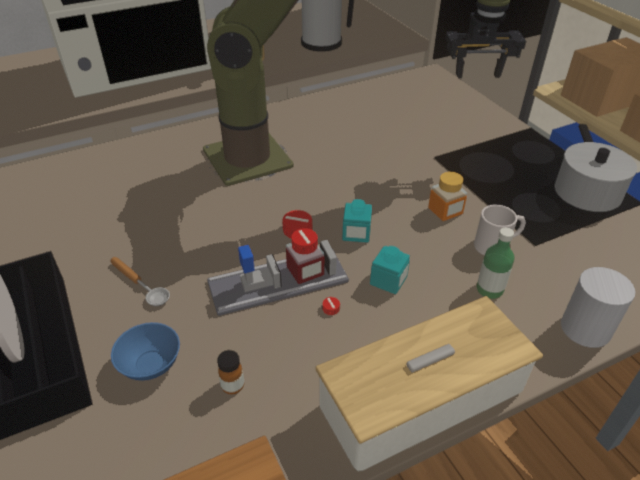

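The views show three red caps. In the top view they are at (334,251) on the jar in the clamp, (333,211) small and loose, and (313,306) large and loose. The scene view shows them at (305,243), (331,306) and (297,222). There are also turquoise look-alike jars at (275,212) and (268,276). The wanted cap is the middle-sized one, on the red jam jar in the clamp. The blue handle is at (383,257), and the fixed jaw is at the left end (313,247).

```bash
python3 - <<'E'
from h import *
def comps(c,m,minA=15):
    n,l,s,ce=cv2.connectedComponentsWithStats(m.astype(np.uint8)*255); return [(ce[i],s[i],l==i) for i in range(1,n) if s[i][4]>=minA]
c=grab('top'); f=c['frame'].astype(int); hsv=cv2.cvtColor(c['frame'],cv2.COLOR_RGB2HSV).astype(int)
sub=np.zeros((480,640),bool); sub[190:330,250:430]=1
red=((hsv[...,0]<8)|(hsv[...,0]>172))&(hsv[...,1]>150)&(hsv[...,2]>90)&sub
for ce,s,m in comps(c,red): 
    cs,_=cv2.findContours(m.astype(np.uint8),0,2); (u,v),r=cv2.minEnclosingCircle(cs[0]); p=onz(c,u,v,.116 if 240<v<262 else .026);print('red',ce,s[4],(u,v,r),p,'dia mm',2*r/548*(1.541-p[2])*1000)
bl=(hsv[...,0]>100)&(hsv[...,0]<125)&(hsv[...,1]>150)&(hsv[...,2]>80)&sub
for ce,s,m in comps(c,bl):
    cs,_=cv2.findContours(m.astype(np.uint8),0,2); b=cv2.minAreaRect(cs[0]); print('blue',ce,s,b,onz(c,*ce,.115)); 
# plate corners by visual check
im=cv2.resize(c['frame'][215:295,290:420],None,fx=6,fy=6,interpolation=cv2.INTER_CUBIC); cv2.imwrite('pics/crop.png',im[:,:,::-1])
c2=grab('scene'); h2=cv2.cvtColor(c2['frame'],cv2.COLOR_RGB2HSV).astype(int)
b2=(h2[...,0]>100)&(h2[...,0]<125)&(h2[...,1]>150)&(h2[...,2]>80); b2[:200]=0;b2[300:]=0;b2[:,350:]=0
for ce,s,m in comps(c2,b2): print('blue sc',ce,s,onz(c2,*ce,.095))
E
```

```text
red [331.92105263 210.22807018] 114 (332.0, 210.0, 6.708303928375244) [ 0.6169497  -0.05059812  0.026     ] dia mm 37.091534494483554
red [333.20295203 250.13284133] 271 (333.26470947265625, 250.11764526367188, 10.480966567993164) [ 0.50145957 -0.05540621  0.116     ] dia mm 54.50867649412502
red [313.19305857 305.59869848] 461 (313.0857238769531, 305.6257019042969, 13.314481735229492) [ 0.35150817 -0.00503033  0.026     ] dia mm 73.61839353603166
blue [382.31506849 257.09589041] [377 250  12  15 146] ((382.3499755859375, 257.04998779296875), (9.758074760437012, 14.990663528442383), 8.130102157592773) [ 0.48656707 -0.183269    0.115     ]
blue sc [246.03053435 257.96946565] [239 246  14  26 262] [ 0.48466517 -0.18178324  0.095     ]
```

View pics/crop.png

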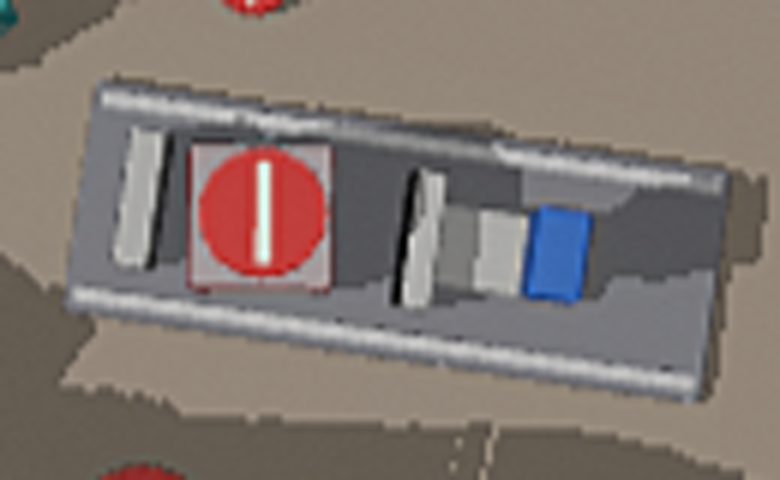

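The crop confirms the choice: the red cap with its white stripe is on the square jar, about 54 mm across, with the jar slightly skew. The open jaw is to its right and the blue handle is at crop (558,254). The clamp's +y axis points along about (0.114, 0.993) in the world frame. I'll move to a point behind the handle with the fingers closed.

>>> carry_out(increments=[[0.0115,-0.04,0.001,0,0,-0.07,0],[0.0115,-0.04,0.001,0,0,-0.07,0],[0.0115,-0.04,0.001,0,0,-0.07,0],[0.0115,-0.04,0.001,0,0,-0.07,0],[0.0115,-0.04,0.001,0,0,-0.07,0],[0.0115,-0.04,0.001,0,0,-0.07,0],[0.0115,-0.04,0.001,0,0,-0.07,0],[0.0115,-0.04,0.001,0,0,-0.07,0],[0.0115,-0.04,0.001,0,0,-0.07,0],[0.0115,-0.04,0.001,0,0,-0.07,0],[0.0115,-0.04,0.001,0,0,-0.07,0],[0.0115,-0.04,0.001,0,0,-0.07,0],[0.0115,-0.04,0.001,0,0,-0.07,0],[0.0115,-0.04,0.001,0,0,-0.07,0],[0.0115,-0.04,0.001,0,0,-0.07,0],[0.0115,-0.04,0.001,0,0,-0.07,0],[0.0115,-0.04,0.001,0,0,-0.07,0],[0.0115,-0.04,0.001,0,0,-0.07,0]], force=35)

```text
time: 1.7
eef_pos: [0.4624, -0.1516, 0.2547]
tool_rot: [[0.113, 0.994, 0.0], [0.994, -0.113, 0.0], [0.0, 0.0, -1.0]]
wrist_force: [-0.1, -0.7, 0.7]
grip_width: 0.003
grip_force: 0.0
```

```bash
python3 - <<'E'
from h import *
s=arm.sense(); print(s)
E
```

```text
{'time': 1.7, 'joint_positions': array([  8.94482311,  27.7961861 ,   5.76341593, 112.25465728,
        -4.19227959,  40.12938972,  10.74895006]), 'joint_velocities': array([ 45.88312722,  18.73809831,  12.20360563, -42.25217648,
        -9.87347116,  23.62172488,  15.04248011]), 'tau': array([ -2.31958106, -42.67251492,   2.3801288 , -10.47299534,
         0.27129435,  -0.24284022,  -0.20879859]), 'eef_pos': array([ 0.46240838, -0.15161041,  0.25471676]), 'tool_rot': array([[ 1.13290704e-01,  9.93561831e-01,  3.23644544e-04],
       [ 9.93561852e-01, -1.13290776e-01,  2.15669120e-04],
       [ 2.50946547e-04,  2.97127567e-04, -9.99999924e-01]]), 'wrist_force': array([-0.07600919, -0.66313442,  0.67274143]), 'torque': array([-0.01719491, -0.02338377,  0.01545574]), 'grip_force': 0.0, 'grip_width': 0.002795885498619774}
```

>>> carry_out(increments=[[0.0065,-0.028,0,0,0,0,0],[0.0065,-0.028,0,0,0,0,0],[0.006,-0.027,0,0,0,0,0],[0,0,-0.02,0,0,0,0],[0,0,-0.03,0,0,0,0],[0,0,-0.03,0,0,0,0],[0,0,-0.02,0,0,0,0],[0,0,0,0,0,0,0],[0,0,0,0,0,0,0]])

```text
time: 2.45
eef_pos: [0.4808, -0.2322, 0.154]
tool_rot: [[0.11, 0.994, -0.002], [0.994, -0.11, 0.001], [0.001, -0.002, -1.0]]
wrist_force: [-0.0, 0.1, 0.5]
grip_width: 0.005
grip_force: 0.0
```

```bash
python3 - <<'E'
from h import *
c=grab('top'); w=grab('wrist','wrist1')
hsv=cv2.cvtColor(c['frame'],cv2.COLOR_RGB2HSV).astype(int)
print(arm.sense()['eef_pos'])
im=cv2.resize(c['frame'][215:305,280:430],None,fx=5,fy=5,interpolation=cv2.INTER_CUBIC); cv2.imwrite('pics/crop2.png',im[:,:,::-1])
E
```

```text
[ 0.48214204 -0.23289648  0.1557532 ]
```

View pics/wrist1.png

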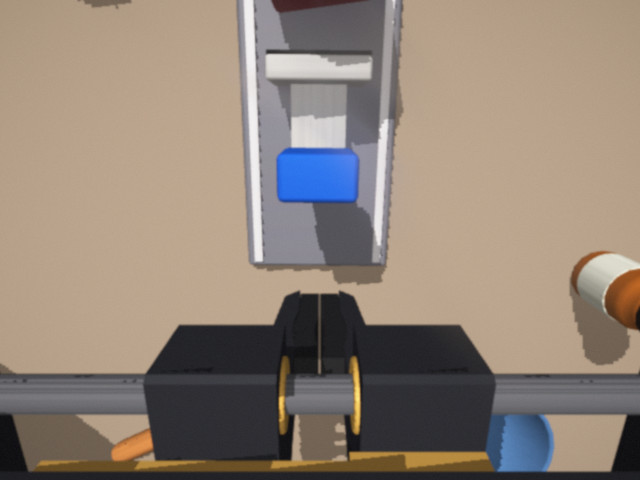

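The wrist view shows the handle at (317,175), in line with the closed fingers at column 320. I'll descend and push.

>>> carry_out(increments=[[0,0,-0.02,0,0,0,0],[0,0,-0.02,0,0,0,0],[0,0,-0.015,0,0,0,0],[0,0,0,0,0,0,0],[0.0011,0.01,0,0,0,0,0],[0.0011,0.01,0,0,0,0,0],[0.0006,0.005,0,0,0,0,0],[0.0006,0.005,0,0,0,0,0],[0.0006,0.005,0,0,0,0,0],[0.0006,0.005,0,0,0,0,0],[0.0006,0.005,0,0,0,0,0],[0.0006,0.005,0,0,0,0,0]])

```text
time: 3.55
eef_pos: [0.4877, -0.186, 0.101]
tool_rot: [[0.113, 0.994, 0.003], [0.994, -0.113, -0.006], [-0.005, 0.004, -1.0]]
wrist_force: [-1.7, -8.8, 1.4]
grip_width: 0.008
grip_force: 4.2
```

>>> carry_out(increments=[[0.0006,0.005,0,0,0,0,0],[0.0006,0.005,0,0,0,0,0],[0.0006,0.005,0,0,0,0,0],[0.0006,0.005,0,0,0,0,0],[0.0006,0.005,0,0,0,0,0],[0.0006,0.005,0,0,0,0,0],[0.0006,0.005,0,0,0,0,0],[0.0003,0.003,0,0,0,0,0],[0.0003,0.003,0,0,0,0,0],[0.0003,0.003,0,0,0,0,0]])

```text
time: 4.38
eef_pos: [0.4906, -0.161, 0.1015]
tool_rot: [[0.13, 0.992, 0.004], [0.991, -0.13, -0.028], [-0.028, 0.008, -1.0]]
wrist_force: [-6.9, -51.8, -8.0]
grip_width: 0.005
grip_force: 26.3
```

```bash
python3 - <<'E'
from h import *
s=arm.sense();print(s['eef_pos'],s['wrist_force'])
c=grab('scene'); im=cv2.resize(c['frame'][210:320,190:370],None,fx=4,fy=4,interpolation=cv2.INTER_CUBIC); cv2.imwrite('pics/sc2.png',im[:,:,::-1])
E
```

```text
[ 0.49059299 -0.16104024  0.10146337] [ -6.87525107 -51.78361425  -7.99653263]
```

View pics/sc2.png

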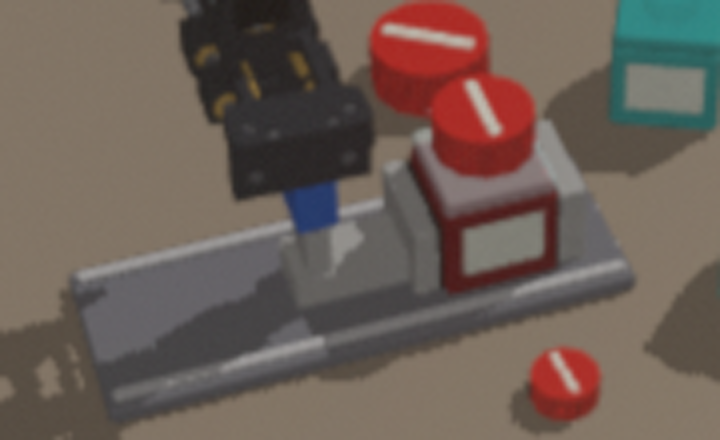

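The scene crop shows the jaw shut on the jar. The jaw plate touches the jar at (420,230) and the jar rests against the fixed jaw at (565,200). I'm pushing with 52 N, so I'll ease off, hold briefly and then back away.

>>> carry_out(increments=[[-0.0006,-0.005,0,0,0,0,0],[-0.0006,-0.005,0,0,0,0,0],[0,0,0,0,0,0,0],[0,0,0,0,0,0,0],[0,0,0,0,0,0,0],[0,0,0,0,0,0,0]])

```text
time: 4.93
eef_pos: [0.4906, -0.1614, 0.1012]
tool_rot: [[0.122, 0.993, 0.004], [0.992, -0.122, -0.016], [-0.016, 0.006, -1.0]]
wrist_force: [-2.9, -27.0, -3.0]
grip_width: 0.009
grip_force: 13.4
```

>>> carry_out(increments=[[0,0,0,0,0,0,0],[0,0,0,0,0,0,0],[-0.0006,-0.005,0,0,0,0,0],[-0.0011,-0.01,0,0,0,0,0],[-0.0022,-0.02,0,0,0,0,0],[-0.0011,-0.01,0,0,0,0,0],[0,0,0.03,0,0,0,0],[0,0,0.04,0,0,0,0],[0,0,0.04,0,0,0,0],[0,0,0.03,0,0,0,0.085],[0,0,0,0,0,0,0.085],[0,0,0,0,0,0,0.085]])

```text
time: 5.93
eef_pos: [0.4872, -0.193, 0.2415]
tool_rot: [[0.109, 0.994, 0.005], [0.994, -0.109, -0.001], [-0.0, 0.005, -1.0]]
wrist_force: [0.3, -0.3, -0.3]
grip_width: 0.209
grip_force: 0.0
```

```bash
cat > m.py <<'E'
from h import *
def blobs(n,kind):
    c=grab(n); hsv=cv2.cvtColor(c['frame'],cv2.COLOR_RGB2HSV).astype(int); H,S,V=hsv[...,0],hsv[...,1],hsv[...,2]
    m=((H<8)|(H>172))&(S>150)&(V>60) if kind=='red' else (H>100)&(H<125)&(S>150)&(V>60)
    k,l,s,ce=cv2.connectedComponentsWithStats(m.astype(np.uint8)*255)
    return c,[(ce[i].round(1),s[i].tolist()) for i in range(1,k) if s[i][4]>80]
E
python3 - <<'E'
from m import *
s=arm.sense();print(s['eef_pos'],s['joint_positions'].round(1),s['wrist_force'])
c,b=blobs('top','red'); 
for ce,q in b: print(ce,q,onz(c,*ce,.116))
c,b=blobs('top','blue'); 
for ce,q in b: print('b',ce,q,onz(c,*ce,.115))
c,b=blobs('wrist','red')
for ce,q in b: print('w',ce,q,onz(c,*ce,.116))
c,b=blobs('scene','red')
for ce,q in b: print('s',ce,q,onz(c,*ce,.105))
E
```

```text
[ 0.48715377 -0.19302138  0.24148885] [ 12.6  31.5   6.3 107.5  -5.1  41.   15.6] [ 0.26436872 -0.317735   -0.2527465 ]
[331.9 210.2] [326, 204, 13, 13, 113] [ 0.60569583 -0.04933137  0.116     ]
[328.8 247.6] [319, 237, 21, 22, 283] [ 0.50772043 -0.04363973  0.116     ]
[313.4 305.6] [301, 293, 26, 26, 454] [ 0.35664368 -0.00752986  0.116     ]
b [365.7 254.5] [361, 247, 11, 16, 142] [ 0.49222621 -0.13998904  0.115     ]
w [138.8  21.1] [81, 0, 102, 50, 3506] [ 0.38919937 -0.04651339  0.116     ]
w [327.3  19. ] [284, 0, 88, 47, 3067] [ 0.50489662 -0.05794819  0.116     ]
w [453.2  22. ] [430, 0, 49, 47, 1589] [ 0.58192756 -0.06799031  0.116     ]
s [302.5 231.9] [283, 210, 40, 44, 998] [ 0.47257712 -0.04402244  0.105     ]
s [330.6 306.2] [323, 297, 17, 18, 206] [ 0.69173637 -0.0882128   0.105     ]
```

The handle-to-cap distance is 98 mm, which matches a shut clamp. Next I'll go above the cap with the tool pre-turned clockwise by 35°.

>>> carry_out(increments=[[0.0026,0.0187,0,0,0,-0.0764,0.088],[0.0026,0.0187,0,0,0,-0.0764,0.088],[0.0026,0.0187,0,0,0,-0.0764,0.088],[0.0026,0.0187,0,0,0,-0.0764,0.088],[0.0026,0.0187,0,0,0,-0.0764,0.088],[0.0026,0.0187,0,0,0,-0.0764,0.088],[0.0026,0.0187,0,0,0,-0.0764,0.088],[0.0026,0.0187,0,0,0,-0.0764,0.088],[0,0,0,0,0,0,0.088],[0,0,0,0,0,0,0.088],[0,0,0,0,0,0,0.088]])

```text
time: 7.05
eef_pos: [0.5062, -0.0449, 0.2389]
tool_rot: [[0.66, 0.751, -0.002], [0.751, -0.66, -0.001], [-0.002, -0.001, -1.0]]
wrist_force: [0.8, 0.8, 0.0]
grip_width: 0.998
grip_force: 0.0
```

```bash
python3 - <<'E'
from m import *
s=arm.sense();print(s['eef_pos'],s['joint_positions'].round(1),s['tool_rot'].round(3).tolist(),s['grip_width'])
c,b=blobs('scene','red')
for ce,q in b: print('s',ce,q)
print(proj(c,[.5077,-.0436,.103]), proj(c,[.5077,-.0436,.116]))
grab('wrist','w3')
c=grab('wrist');print(proj(c,[.5077,-.0436,.116]))
E
```

```text
[ 0.50617509 -0.04492762  0.23886291] [-11.8  31.8  18.4 110.3 -14.8  40.3 -25.8] [[0.66, 0.751, -0.002], [0.751, -0.66, -0.001], [-0.002, -0.001, -1.0]] 0.9979190916589463
s [302.6 231.9] [283, 210, 41, 44, 1001]
s [330.5 306.2] [323, 297, 17, 18, 206]
(np.float64(309.6682272466923), np.float64(242.15523449093521)) (np.float64(309.6099431254633), np.float64(237.647633480741))
(np.float64(318.7796946160976), np.float64(227.71165518861653))
```

View pics/w3.png

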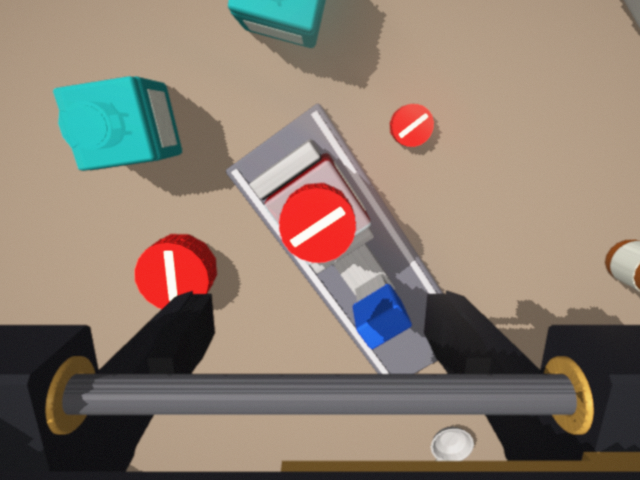

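The wrist view shows the cap at (318,223), about 3 mm further up the image than predicted. It sits between the open fingers and nothing is under them. I'll correct by splitting that difference, then descend and grip.

>>> carry_out(increments=[[0.0025,0.0025,-0.03,0,0,0,0.088],[0,0,-0.03,0,0,0,0.088],[0,0,-0.03,0,0,0,0.088],[0,0,-0.02,0,0,0,0.088],[0,0,-0.01,0,0,0,0.088],[0,0,-0.005,0,0,0,0.088],[0,0,0,0,0,0,0.088],[0,0,0,0,0,0,0.088]])

```text
time: 7.87
eef_pos: [0.5099, -0.0419, 0.1153]
tool_rot: [[0.661, 0.751, 0.002], [0.751, -0.661, -0.0], [0.001, 0.001, -1.0]]
wrist_force: [0.9, -0.9, 0.3]
grip_width: 0.994
grip_force: 0.0
```

>>> carry_out(increments=[[0,0,-0.002,0,0,0,0.06],[0,0,0,0,0,0,0.05],[0,0,0,0,0,0,0.045],[0,0,0,0,0,0,0.045],[0,0,0,0,0,0,0.045],[0,0,0,0,0,0,0.045],[0,0,0,0,0,0,0.045],[0,0,0,0,0,0,0.045]], force=35)

```text
time: 8.53
eef_pos: [0.5098, -0.0414, 0.1142]
tool_rot: [[0.661, 0.751, 0.002], [0.751, -0.661, 0.0], [0.002, 0.001, -1.0]]
wrist_force: [-3.4, 1.5, 15.3]
grip_width: 0.512
grip_force: 8.1
```

The fingers closed to 45 mm, which is narrower than the 56 mm cap. I'll look before going on.

```bash
python3 - <<'E'
from m import *
s=arm.sense();print(s['eef_pos'],s['wrist_force'],s['grip_width'],s['grip_force'])
c=grab('scene'); a=cv2.resize(c['frame'][190:300,220:380],(640,440),interpolation=cv2.INTER_CUBIC)
cv2.imwrite('pics/sc4.png',a[:,:,::-1])
c=grab('wrist','w4')
E
```

```text
[ 0.50975339 -0.04139393  0.11417958] [-3.41215612  1.51418752 15.29668443] 0.511869848883099 8.07376965880394
```

View pics/sc4.png

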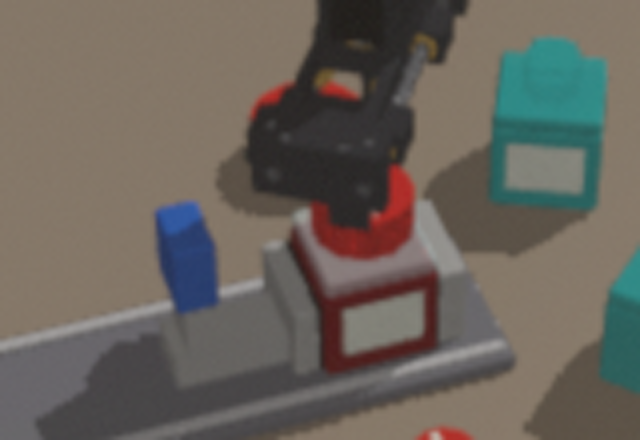

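View pics/w4.png

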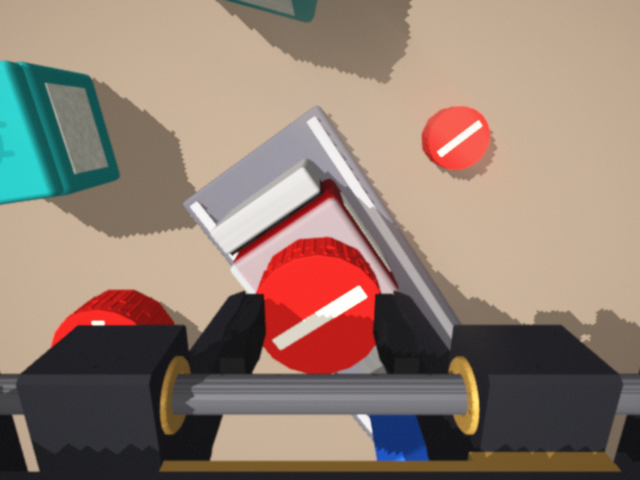

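The wrist view shows the cap at (318,305) with a finger at each side, at columns 258 and 378. The scene crop shows the near fingertip around the cap's mid-height, at (364,222). I'll check the fingertip and cap geometry numerically.

```bash
python3 - <<'E'
from m import *
c=grab('scene'); 
t=np.array([.5098,-.0414]); y=np.array([.751,-.661])
for r in (.0225,.028,.045):
  for z in (.089,.100,.116):
    u,v=proj(c,[*(t+r*y),z]); print(r,z,'crop px',round((u-220)*4),round((v-190)*4))
print('cap rim near', [round(k) for k in ((np.array(proj(c,[*(t+.028*y),.09]))-[220,190])*4)], 'neck/shoulder near', (np.array(proj(c,[*(t+.033*y),.082]))-[220,190])*4)
w=grab('wrist'); M=np.array(w['cam_to_world']); print('wrist cam z',M[2,3],w['fx'])
print('cap top edges', [np.round(proj(w,[*(t+s*.028*y),.116])) for s in (1,-1)])
for r in (.0225,.028): print('tip',r,[np.round(proj(w,[*(t+s*r*y),.089])) for s in (1,-1)])
E
```

```text
0.0225 0.089 crop px 353 256
0.0225 0.1 crop px 353 241
0.0225 0.116 crop px 353 219
0.028 0.089 crop px 350 263
0.028 0.1 crop px 350 248
0.028 0.116 crop px 350 226
0.045 0.089 crop px 342 285
0.045 0.1 crop px 341 270
0.045 0.116 crop px 341 247
cap rim near [350, 262] neck/shoulder near [347.9308415  279.01800498]
wrist cam z 0.2617062200617361 390.8792092464288
cap top edges [array([387., 314.]), array([252., 314.])]
tip 0.0225 [array([366., 287.]), array([272., 287.])]
tip 0.028 [array([378., 287.]), array([261., 287.])]
```

```bash
python3 - <<'E'
import cv2,numpy as np
for n in ('w3','w4'):
    f=cv2.imread(f'pics/{n}.png'); h=cv2.cvtColor(f,cv2.COLOR_BGR2HSV).astype(int); H,S,V=h[...,0],h[...,1],h[...,2]
    m=((H<8)|(H>172))&(S>150)&(V>215); 
    k,l,s,ce=cv2.connectedComponentsWithStats(m.astype(np.uint8)*255)
    for i in range(1,k):
        if s[i][4]>500: 
            print(n,s[i],ce[i])
            cs,_=cv2.findContours((l==i).astype(np.uint8),0,2); print(cv2.fitEllipse(cs[0]),cv2.minEnclosingCircle(cs[0]))
f=cv2.imread('pics/sc4.png')
for col in (320,335,350,365,380): print(col,[tuple(int(x) for x in f[r,col][::-1]) for r in range(170,275,8)])
E
```

```text
w3 [ 392  104   41   42 1121] [412.1293488 124.5941124]
((412.37152099609375, 124.66441345214844), (39.595497131347656, 41.84778594970703), 28.338878631591797) ((412.3723449707031, 124.75531768798828), 21.2239933013916)
w3 [ 279  188   77   75 3816] [316.69968553 224.54900419]
((316.7342834472656, 224.76611328125), (73.03448486328125, 76.13483428955078), 111.97091674804688) ((316.8376159667969, 223.81886291503906), 38.70697784423828)
w3 [ 135  243   73   66 2876] [168.36091794 273.04867872]
((167.811279296875, 273.57470703125), (57.73326873779297, 73.576416015625), 83.76097106933594) ((171.34375, 275.73748779296875), 37.37940216064453)
w4 [ 425  107   65   63 2678] [457.11762509 136.87229276]
((457.33917236328125, 136.8917694091797), (62.051788330078125, 63.6580696105957), 37.01233673095703) ((456.8740234375, 136.52059936523438), 32.7811393737793)
w4 [ 257  244  122   76 5097] [315.68059643 283.81910928]
((315.16741943359375, 284.1401062011719), (64.14923095703125, 111.18843841552734), 99.7311019897461) ((317.5260009765625, 293.6474914550781), 60.5839958190918)
w4 [ 51 307  84  40 93
[... 530 characters left out ...]
21, 45, 42), (133, 112, 111), (136, 124, 123), (136, 125, 123)]
350 [(44, 41, 40), (44, 42, 41), (46, 43, 43), (45, 41, 41), (45, 41, 41), (43, 42, 40), (45, 42, 42), (66, 41, 40), (126, 38, 34), (132, 38, 35), (129, 37, 33), (129, 87, 85), (136, 124, 124), (136, 124, 122)]
365 [(44, 41, 41), (44, 41, 42), (57, 54, 54), (57, 55, 55), (45, 42, 42), (44, 41, 41), (48, 41, 42), (53, 40, 40), (109, 35, 33), (120, 38, 33), (116, 37, 32), (122, 64, 62), (137, 124, 124), (132, 118, 118)]
380 [(43, 42, 42), (42, 40, 40), (41, 41, 40), (41, 40, 40), (43, 41, 41), (73, 45, 44), (166, 52, 48), (133, 40, 35), (120, 36, 33), (116, 39, 34), (119, 40, 35), (133, 103, 102), (138, 124, 124), (121, 106, 106)]
```

>>> carry_out(increments=[[0,0,0,0,0,0,0.04],[0,0,0,0,0,0,0.04],[0,0,0,0,0,0,0.04]], force=35)

```text
time: 8.98
eef_pos: [0.5098, -0.0412, 0.1142]
tool_rot: [[0.66, 0.751, 0.002], [0.751, -0.66, 0.001], [0.002, 0.001, -1.0]]
wrist_force: [-1.8, 1.3, 16.6]
grip_width: 0.45
grip_force: 8.1
```

```bash
python3 - <<'E'
from h import *
s=arm.sense();print(s['eef_pos'],s['wrist_force'],s['torque'],s['grip_width'],s['grip_force'])
c=grab('scene'); a=cv2.resize(c['frame'][200:265,270:340],(700,650)[0:2],interpolation=cv2.INTER_CUBIC)[:600]
b=cv2.imread('pics/w4.png')[220:400,200:440]; 
cv2.imwrite('pics/mix.png',np.hstack([cv2.resize(a[:,:,::-1],(400,371)),cv2.resize(b,(400,371))]))
E
```

```text
[ 0.50981285 -0.04116932  0.11421561] [-1.75261299  1.30376691 16.61978483] [ 0.25742365  0.69874818 -0.00540116] 0.45041585527085537 8.114400829654187
```

View pics/mix.png

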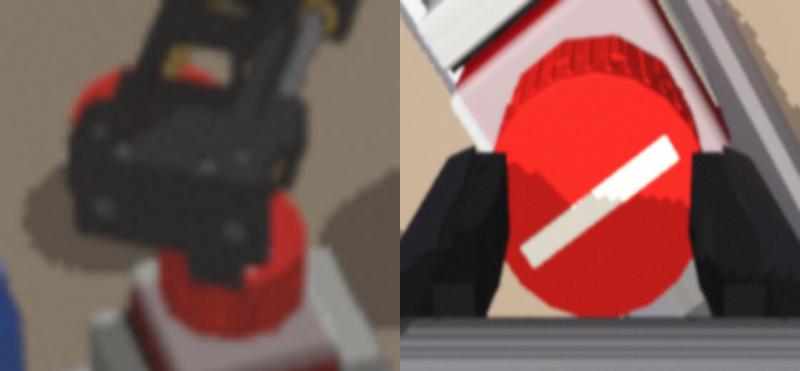

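The left half shows the fingertips resting on the cap's top edge instead of around its side. The 16 N upward force and the gap closing freely to 40 mm agree with that. In the right half the fingers are well centred on the cap. The tips therefore stand higher relative to the cap than the pose suggested, so I'll lift, open and go about 18 mm lower while watching the force.

>>> carry_out(increments=[[0,0,0.008,0,0,0,0.05],[0,0,0,0,0,0,0.088],[0,0,0,0,0,0,0.088],[0,0,0,0,0,0,0.088],[0,0,0,0,0,0,0.088],[0,0,0,0,0,0,0.088],[0,0,-0.005,0,0,0,0.088],[0,0,-0.005,0,0,0,0.088],[0,0,-0.005,0,0,0,0.088],[0,0,0,0,0,0,0.088],[0,0,0,0,0,0,0.088]])

```text
time: 9.95
eef_pos: [0.5089, -0.0414, 0.105]
tool_rot: [[0.66, 0.751, -0.001], [0.751, -0.66, 0.0], [-0.001, -0.001, -1.0]]
wrist_force: [0.0, -0.1, 0.5]
grip_width: 0.995
grip_force: 0.0
```

>>> carry_out(increments=[[0,0,-0.004,0,0,0,0.088],[0,0,-0.004,0,0,0,0.088],[0,0,0,0,0,0,0.088],[0,0,0,0,0,0,0.088]])

```text
time: 10.28
eef_pos: [0.5091, -0.0414, 0.0973]
tool_rot: [[0.66, 0.751, -0.0], [0.751, -0.66, 0.0], [-0.0, -0.0, -1.0]]
wrist_force: [0.1, 0.2, -0.0]
grip_width: 0.998
grip_force: 0.0
```

>>> carry_out(increments=[[0,0,0,0,0,0,0.06],[0,0,0,0,0,0,0.05],[0,0,0,0,0,0,0.045],[0,0,0,0,0,0,0.045],[0,0,0,0,0,0,0.045],[0,0,0,0,0,0,0.045]], force=35)

```text
time: 10.78
eef_pos: [0.5094, -0.0414, 0.0976]
tool_rot: [[0.66, 0.751, 0.0], [0.751, -0.66, -0.0], [0.0, 0.0, -1.0]]
wrist_force: [-0.2, 0.6, 1.3]
grip_width: 0.626
grip_force: 35.0
```

The grip holds at 55 mm with 35 N, so the cap is gripped. Now I'll unscrew it counterclockwise.

>>> carry_out(increments=[[0,0,0,0,0,0.08,0.045],[0,0,0,0,0,0.08,0.045],[0,0,0,0,0,0.08,0.045],[0,0,0,0,0,0.08,0.045],[0,0,0,0,0,0.08,0.045]])

```text
time: 11.2
eef_pos: [0.5087, -0.0405, 0.0977]
tool_rot: [[0.312, 0.95, -0.001], [0.95, -0.312, 0.001], [0.001, -0.001, -1.0]]
wrist_force: [-2.2, 2.6, 1.5]
grip_width: 0.627
grip_force: 35.0
```

```bash
cat > st.py <<'E'
from h import *
def stripe():
    w=grab('wrist'); f=w['frame']; hsv=cv2.cvtColor(f,cv2.COLOR_RGB2HSV).astype(int)
    red=(((hsv[...,0]<8)|(hsv[...,0]>172))&(hsv[...,1]>150)&(hsv[...,2]>90)).astype(np.uint8)
    red[:, :230]=0; red[:,410:]=0; red[:230]=0
    cs,_=cv2.findContours(red,0,2); k=max(cs,key=cv2.contourArea); hull=np.zeros_like(red); cv2.fillPoly(hull,[cv2.convexHull(k)],1)
    hull=cv2.erode(hull,np.ones((9,9)))
    wh=((hsv[...,1]<90)&(hsv[...,2]>100)&(hull>0)).astype(np.uint8)
    cs,_=cv2.findContours(wh,0,2); k=max(cs,key=cv2.contourArea); l=cv2.fitLine(k,cv2.DIST_L2,0,.01,.01).ravel()
    a=onz(w,l[2]-30*l[0],l[3]-30*l[1],.116); b=onz(w,l[2]+30*l[0],l[3]+30*l[1],.116); d=b-a
    return np.degrees(np.arctan2(d[1],d[0]))%180, cv2.contourArea(k)
E
python3 - <<'E'
from st import *
s=arm.sense(); R=s['tool_rot']; print(stripe(), 'tool y ang',np.degrees(np.arctan2(R[1,1],R[0,1])),s['torque'],s['joint_positions'].round(1))
E
```

```text
(np.float64(14.988706982975856), 1652.0) tool y ang -18.206670950797346 [ 0.46130421  0.3363425  -0.2500425 ] [ -3.7  44.5   5.1 116.3 -10.9  19.7  -7.9]
```

The reaction torque is 0.25 N m and the stripe turned with the tool, so the cap isn't slipping. I'll continue to about 70°.

>>> carry_out(increments=[[0,0,0,0,0,0.08,0.045],[0,0,0,0,0,0.08,0.045],[0,0,0,0,0,0.08,0.045],[0,0,0,0,0,0.08,0.045],[0,0,0,0,0,0.08,0.045],[0,0,0,0,0,0.08,0.045],[0,0,0,0,0,0.08,0.045],[0,0,0,0,0,0.08,0.045],[0,0,0,0,0,0.08,0.045],[0,0,0,0,0,0.08,0.045],[0,0,0,0,0,0,0.045],[0,0,0,0,0,0,0.045]])

```text
time: 12.25
eef_pos: [0.5072, -0.0402, 0.0977]
tool_rot: [[-0.46, 0.888, -0.004], [0.888, 0.46, 0.001], [0.003, -0.003, -1.0]]
wrist_force: [-4.1, 4.1, 6.2]
grip_width: 0.625
grip_force: 35.0
```

```bash
python3 - <<'E'
from st import *
s=arm.sense(); R=s['tool_rot']; print(stripe(), 'tool y ang',np.degrees(np.arctan2(R[1,1],R[0,1])),s['torque'],s['joint_positions'].round(1))
E
```

```text
(np.float64(60.36847692299074), 1670.5) tool y ang 27.381399756493852 [ 0.673221    0.89542034 -0.12638466] [  2.1  44.1  -4.4 116.1   8.7  20.2  18.1]
```

The tool and the stripe have both turned about 69°. Lifting straight up.

>>> carry_out(increments=[[0,0,0.003,0,0,0,0.045],[0,0,0.003,0,0,0,0.045],[0,0,0.003,0,0,0,0.045],[0,0,0.003,0,0,0,0.045]])

```text
time: 12.63
eef_pos: [0.5094, -0.0418, 0.1098]
tool_rot: [[-0.46, 0.888, 0.0], [0.888, 0.46, -0.0], [-0.001, 0.0, -1.0]]
wrist_force: [0.0, -0.4, -0.9]
grip_width: 0.624
grip_force: 35.0
```

>>> carry_out(increments=[[0,0,0.006,0,0,0,0.045],[0,0,0.007,0,0,0,0.045],[0,0,0.007,0,0,0,0.045],[0,0,0.007,0,0,0,0.045],[0,0,0.006,0,0,0,0.045],[0,0,0,0,0,0,0.045],[0,0,0,0,0,0,0.045],[0,0,0,0,0,0,0.045],[0,0,0,0,0,0,0.045]])

```text
time: 13.38
eef_pos: [0.509, -0.0414, 0.1422]
tool_rot: [[-0.461, 0.888, -0.001], [0.888, 0.461, 0.0], [0.0, -0.001, -1.0]]
wrist_force: [-0.3, 0.2, -0.5]
grip_width: 0.631
grip_force: 35.0
```

```bash
python3 - <<'E'
from st import *
c=grab('scene'); a=cv2.resize(c['frame'][170:320,200:400],(800,600),interpolation=cv2.INTER_CUBIC)
cv2.imwrite('pics/end.png',a[:,:,::-1])
s=arm.sense(); print(s['joint_velocities'].round(2),s['wrist_force'],stripe())
E
```

```text
[-0.04  0.06 -0.09 -0.08 -0.04  0.05 -0.06] [-0.46268582 -0.19418337 -1.39059362] (np.float64(60.91204567781524), 1676.5)
```

View pics/end.png

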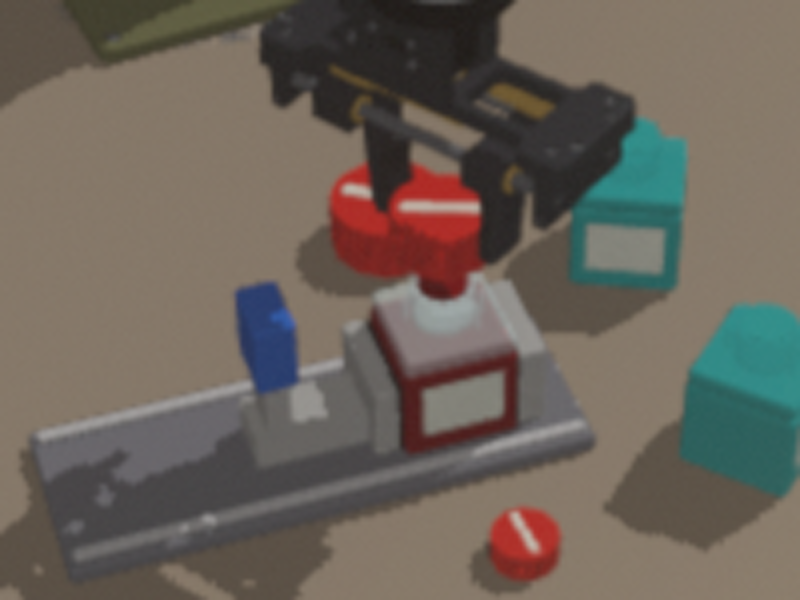

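The final picture shows the cap held level at (438,225), clear of the open neck at (443,300). The jar is upright in the shut clamp and nothing else has been disturbed, so I'll hand in.

```bash
python3 -c "
from plant import workorder; print(workorder.hand_in())"
```

```text
the job is handed in; nothing more can be done
None
```

The job is handed in: the clamp is shut on the jar, and the cap was turned about 69° and lifted off. The gripper holds it level, about 3 cm above the mouth by the arm's own readings.

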